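Meter two milling balls with a locked paddle dispenser

ROBOT

A 6-joint arm with a two-finger parallel gripper is mounted at the origin on a cart in front of the work surface, level with it; the furniture and walls round the work are solid. World frame = base frame: x ahead of the robot, y to its left, z up, the work surface at z = 0. Lengths are in m, angles in rad, forces in N, time in s.
With the tool pointing down it reaches from about 0.375 to 0.975 m from the base axis. Payload 3.8 kg.
Tool frame: the origin (TCP) lies midway between the tips of the shut fingers; the grasp point (between the pads) lies bot.grasp_offset behind it (bot.grasp_offset is the distance from the TCP to the grasp point, in m); z points along the fingers, y is the direction in which the jaws open and shut (so a half turn about z gives the same grasp; the last joint's range is limited). The gripper opens to 85 mm and grips with 20 to 120 N. Pads are 22 mm wide; open, the fingers measure 114 mm over their backs; the gripper's body (76 mm by 85 mm) begins 54 mm behind the grasp point. The pads swing forward as they close: fully open they stand 13 mm farther back than shut.
Start: joints at [-0.037, 0.264, 1.604, -0, 1.274, -0.037], TCP at [0.675, -0, 0.231] pointing down, gripper open.
Joint ranges: [-2.63, 2.63], [-0.94, 2.18], [0.31, 2.57], [-1.31, 4.45], [0, 2.66], [-2.55, 2.55]. Speed limits (rad/s): [2.57, 2.57, 3.14, 3.14, 3.14, 3.14].

INTERFACE

Orientations are given as a rotation vector (axis times angle).
In Python, from workcell import read_state, viewer, job, bot gives the robot as it stands.
- The arm moves only by the shell command python3 -m crank 'ROWS' [FORCE]. ROWS is text: rows parted by semicolons, each of 7 numbers parted by spaces: the shift along the tool's x, y, z in mm, then the turn, a rotation vector about the tool's x, y, z in rad, then the closure in counts, from 0 (fully open) to 255 (shut). A call has 1 to 20 rows; each row is the pose to reach, as a shift and turn from the pose commanded when the call began, along the tool's axes at that moment; what a row does not reach only later rows make up. A row lasts 1/8 s, in which the tool goes at most 62.5 mm and 10.7 degrees, less where a joint would pass 70% of its speed; a pose out of reach is approached as far as the arm can. A call with a gripper value outside its range is refused whole. The fingers move at their own pace and stop on an object; FORCE is the grip in N (left out, the last holds). Time passes only in rows, so rows that repeat a pose let the fingers close. It gives the time, the measured TCP pose, the force and the opening at its end, in the units of the state.
- read_state(): the state, without advancing time (a new reading comes with each control period).
- viewer.read_camera(name): name is "scene" or "side" or "wrist"; returns a dict with "pixels" (480x640x3 uint8, red, green, blue), "vertical_fov" (degrees; the focal length in pixels is half the picture's height over the tangent of half this angle, whatever the lens; pixels are square), "cx", "cy" (the principal point, pixels), "k1" (the pictures are not rectified: a ray, as slopes to the right and down, at radius r is drawn at 1 + k1 r^2 times it, then the intrinsics apply), "view" (4x4, takes a point from world to camera coordinates); the wrist camera has in their place "tool_from_camera" (4x4, takes a point from camera to tool coordinates, whose origin is the TCP and whose axes are the flange's). Camera axes: x right, y up, looking along -z (the intrinsics and any distortion apply to the point x, -y, -z); pixel columns grow to the right and rows downward; lengths in m; the calibration is good to about 2 mm. A picture is of the moment at which its call begins: read the wrist's pose just before it. There is no depth.
- job.finish_job(): hands the job in, once; it reports no verdict.
The state is a dict: "time": time; "q": joint angles; "joint_vel": joint speeds; "joint_torque": joint torques, N m; "tool_pos": TCP position; "tcp_rot": TCP orientation; "wrist_force": force on the tool from outside, world axes, zero at the start; "torque": the same for the moment, N m; "width": opening from 0.0 (shut) to 1.0 (fully open).
Only numpy, scipy, OpenCV 4.12 (cv2) and the standard library are available. Lean on these libraries where they do the work, as an engineer would, in place of code of your own. Each camera call takes 0.05 s, during which the arm holds its last target.

TASK

Meter exactly two steel milling balls from the bench dispenser into the beaker under its spout: flip the lock-off lever fully forward (towards the ball tube), then, gripping the paddle and the back of the grip between your two fingers, squeeze the paddle home against the grip and let it spring fully out, twice; each squeeze drops one ball. Then flip the lever fully back to locked. Use a light grip and gentle pushes, and leave the beaker and the glassware and bottle beside it where they stand.

Things in the scene. Friction and masses are not known exactly. Their poses are not given: they have to be found in the camera images.
- dispenser: Bench ball dispenser, fixed: base plate 100 x 275 x 8 mm, two posts, a level grey grip bar, and at one end a metering head with an upright clear ball tube. Origin on the worktop under the middle of the grip; +y along the grip to the head (forward), -x the paddle's side (towards the robot), z up. Ball tube at y = +85 mm, radius 13.5 mm, top at z = 186 mm.
- grip: Grip bar, 34 x 34 mm, fixed. Origin: its middle, 155 mm above the worktop. Rolled 35 degrees about its length: own y level, forward to the head; own x (squeeze line) away from the robot and 35 deg up; own z up and 35 deg back to the robot: a gripper comes in along -z, closing along x. Spans y -110 to +60 mm; posts below at y = +42 and -96 mm.
- back_grip: Fixed ribbed rubber strip on the far, upper face of the grip (opposite the paddle), 85 mm long, 28 mm wide. Same origin and axes as the grip; its face is at x = +21 mm, y from -45 to +40 mm, z from -14 to +14 mm. One finger bears here; a grip of 20 to 40 N is plenty.
- paddle_pad (a point): Middle of the gripping zone on the black paddle's outer face, level with the grip's centre (zone 25 mm either way along the grip, 34 mm wide). From the grip's centre along its -x: 35 mm released, 24.5 mm squeezed home. Width over paddle and back strip: 56 mm released, 46 mm squeezed (then centred 2 mm from the grip's centre on the paddle's side).
- paddle (a joint): Hinge of the paddle at its head end: 0 sprung fully out, 0.2 rad squeezed home. Its spring pushes out with about 5 N at first and 10 N at the end, at paddle_pad. While the lever is not forward it stops at about 0.06. A ball drops on each stroke past about 0.14; the next loads only when the paddle is let fully out.
- lever (a joint): Lock-off lever on the rear end of the paddle: 0 fully back (locked), 1.6 rad fully forward (free). It stays where it is left; about 1 N at its tip moves it. Its end stops are firm.
- lever_pivot (a point): Axis of the lock-off lever, 10 mm outside the inner face of the paddle (5 mm outside its outer face), 110 mm from the paddle hinge. With the paddle out it lies at x = -51, y = -56, z = 0 mm in the grip's axes. The lever turns about the grip's z.
- lever_tip (a point): Tip of the lever, a steel tab 32 mm long, 13 mm wide (along the grip's z), 6 mm thick with an 11 mm thick round end, standing out from the paddle. From the pivot, in the grip's axes, paddle out: locked it leans back (x -22, y -23 mm), forward it leans to the head (x -22, y +23 mm). Push it along the grip with a fingertip.
- beaker: Loose glass beaker, 62 mm wide, 60 mm high, standing on the base plate under the spout; origin at the middle of its underside.
- spout (a point): Middle of the spout's mouth, 76 mm above the worktop, 22 mm beyond the ball tube; the balls fall from here.
- flask: Bystander: conical glass flask, 67 mm wide, 112 mm high, behind the dispenser. Origin under its middle.
- small_flask: Bystander: conical glass flask, 51 mm wide, 85 mm high, behind the dispenser. Origin under its middle.
- reagent_bottle: Bystander: clear capped bottle, 68 mm wide, 200 mm high, to the right of the dispenser's rear end. Origin under its middle.
- ball_0_center (a point): Centre of the lowest of the four loose steel balls, 15 mm across, stacked in the head and ball tube (at the start 103.5 mm above the worktop).
- ball_1_center (a point): Centre of the second of the four loose steel balls, 15 mm across, stacked in the head and ball tube (at the start 118.5 mm above the worktop).
- ball_2_center (a point): Centre of the third of the four loose steel balls, 15 mm across, stacked in the head and ball tube (at the start 133.5 mm above the worktop).
- ball_3_center (a point): Centre of the top of the four loose steel balls, 15 mm across, stacked in the head and ball tube (at the start 148.5 mm above the worktop).
Not all that is in view belongs to the job. Leave any black or orange look-alike of the beaker alone.

How it is judged:
On the way, in this order (a step that is already met when the one before it is completed fails the run):
1. the lever is flipped forward with the paddle still out (value of joint lever above 1.35 rad and value of joint paddle below 0.05 rad), for 0.2 s.
2. the paddle is squeezed home, a finger bearing on the back strip (value of joint paddle above 0.16 rad and contact force between the fingers and back_grip above 1 N), for 0.1 s.
3. the first ball is in the beaker and the paddle is let out (horizontal distance between ball_0_center and beaker below 0.03 m and height (world z) of ball_0_center below 0.06 m and value of joint paddle below 0.03 rad), for 0.1 s.
4. the paddle is squeezed home again, a finger bearing on the back strip (all of step 2), for 0.1 s.
5. the second ball is in the beaker and the paddle is let out (horizontal distance between ball_1_center and beaker below 0.03 m and height (world z) of ball_1_center below 0.06 m and value of joint paddle below 0.03 rad), for 0.1 s.
At the end, for the whole second after the job is handed in: The lever is back within 0.25 rad of locked, the paddle is out (under 0.03 rad), exactly two balls lie in the beaker (the other two still in the dispenser), and the beaker stands upright at rest within 20 mm of the spout's axis (all of step 5 and value of joint lever below 0.25 rad and horizontal distance between ball_0_center and beaker below 0.03 m and height (world z) of ball_0_center below 0.06 m and height (world z) of each of ball_2_center, ball_3_center above 0.095 m and horizontal distance between beaker and spout below 0.02 m and angle between beaker's own z axis and vertical below 0.1 rad and linear speed of beaker below 0.02 m/s); the robot touches nothing.
It fails at once if a third ball leaves the dispenser (height (world z) of ball_2_center below 0.088 m).
It fails at once if the fingers press any part of the dispenser with more than 150 N altogether (contact force between the fingers and dispenser above 150 N).
It fails at once if the beaker is shifted by more than 15 mm (distance of beaker from where it was at the start of the episode above 0.015 m).
It fails at once if a flask or the bottle beside the dispenser is shifted by more than 15 mm (distance of any of flask, small_flask, reagent_bottle from where it was at the start of the episode above 0.015 m).
It also fails if it takes over 54 s, if anything falls off the work surface, if the arm or the gripper's body presses on something with over 40 N, if the wrist force passes 120 N, or if a joint passes its speed limit or range.

## Working session

There is one attempt and no reset: what is moved stays moved. The work goes in short steps, Python scripts to look and compute and a shell command to move; the robot and the scene stay as the last step left them, time stands still between calls to the robot, and variables do not carry over. Pictures are saved under pics/ and viewed, and the job is handed in when it is done.

```bash
ls; mkdir -p pics; python3 - <<'E'
from workcell import read_state, viewer, job, bot
import cv2
s=read_state(); print(s); print(bot.grasp_offset)
for n in ["scene","side","wrist"]:
    c=viewer.read_camera(n); cv2.imwrite(f"pics/a_{n}.png",c["pixels"][:,:,::-1]); 
    print(n,{k:v for k,v in c.items() if k!="pixels"})
E
```

```text
pics
{'time': 0.0, 'q': array([-3.68949690e-02,  2.64763053e-01,  1.60541763e+00,  3.40885780e-05,
        1.27365541e+00, -3.69067973e-02]), 'joint_vel': array([-0.00084523, -0.0008498 , -0.0008638 ,  0.00022752,  0.00154867,
        0.00050775]), 'joint_torque': array([ 6.10465631e-04, -5.15121067e+01, -3.67308676e+01, -4.07824507e-05,
        1.31324201e-02,  1.46811578e-05]), 'tool_pos': array([6.74262286e-01, 4.01178910e-05, 2.29931771e-01]), 'tcp_rot': array([-2.22026081, -2.22026484,  0.00235945]), 'wrist_force': array([-0.28298104, -0.33062638,  0.84456162]), 'torque': array([-0.01109976,  0.02433254, -0.0749686 ]), 'width': 0.9975871146321476}
0.0187
scene {'vertical_fov': 55.43947305147368, 'cx': 324.2341712383589, 'cy': 238.84556830002273, 'k1': -0.010213825518710596, 'view': array([[-0.83680317, -0.54722992,  0.01731684,  0.49769833],
       [ 0.30449145, -0.4388648 ,  0.84538905, -0.32642882],
       [-0.45502243,  0.71269706,  0.53387029, -0.62088253],
       [ 0.        ,  0.        ,  0.        ,  1.        ]])}
side {'vertical_fov': 48.61443756373856, 'cx': 324.38011172534374, 'cy': 237.34499845167065, 'k1': -0.05018553772775214, 'view': array([[ 0.86877652, -0.4949909 , -0.01453841, -0.57042131],
       [ 0.20232794,  0.32801089,  0.92275255, -0.22600713],
       [-0.45198536, -0.80460727,  0.38511865, -0.70656107],
       [ 0.        ,  0.        ,  0.        ,  1.        ]])}
wrist {'vertical_fov': 66.84021187843226, 'cx': 321.0263312519021, 'cy': 235.90720199909248, 'k1': -0.06843316843770475, 'tool_from_camera': array([[ 1.22523910e-03,  9.61124060e-01,  2.76114181e-01,
         6.91090380e-02],
       [ 9.99999234e-01, -1.12918970e-03, -5.06843824e-04,
        -4.85512079e-04],
       [-1.75354504e-04,  2.76114590e-01, -9.61124707e-01,
        -1.42938432e-01],
       [ 0.00000000e+00,  0.00000000e+00,  0.00000000e+00,
         1.00000000e+00]])}
```

View pics/a_scene.png

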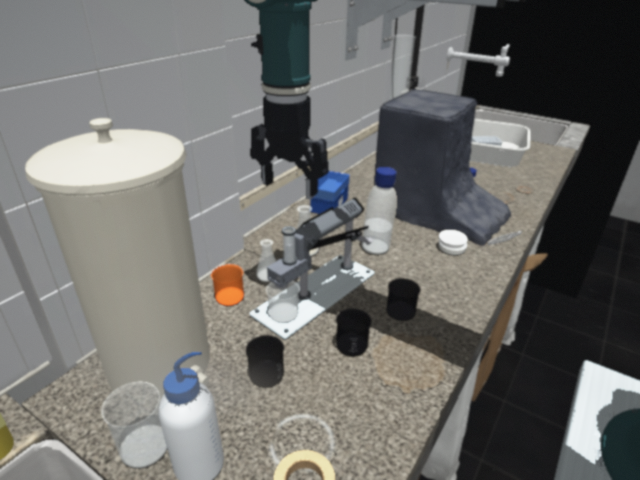

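View pics/a_side.png

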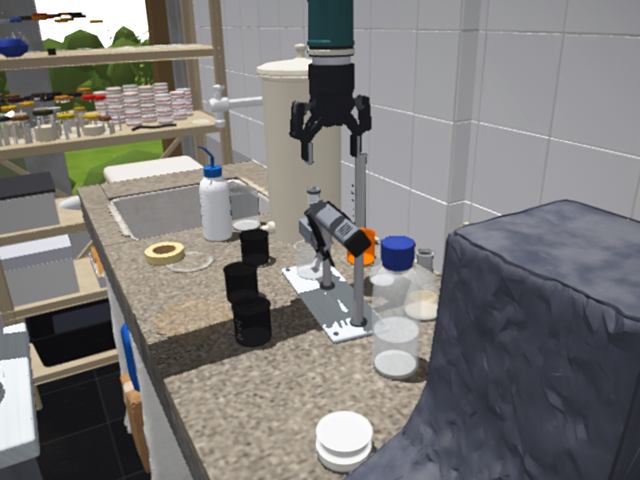

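View pics/a_wrist.png

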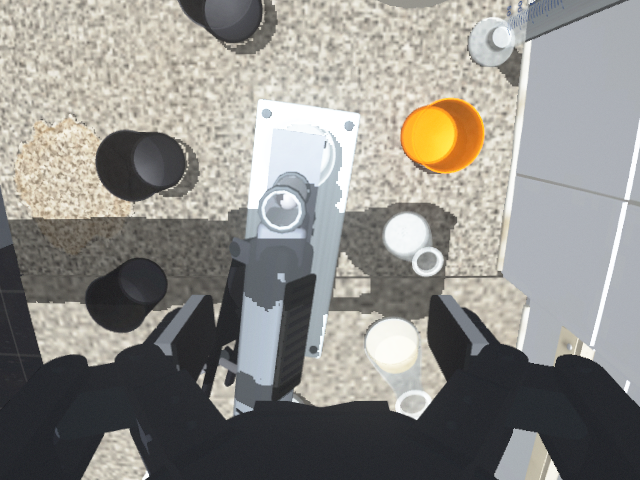

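```bash
cat > h.py <<'E'
import numpy as np, cv2
from scipy.spatial.transform import Rotation as R
from workcell import read_state, viewer, job, bot
def cam(name):
    s=read_state(); c=viewer.read_camera(name); f=240/np.tan(np.radians(c["vertical_fov"]/2))
    if name=="wrist":
        T=np.eye(4); T[:3,:3]=R.from_rotvec(s["tcp_rot"]).as_matrix(); T[:3,3]=s["tool_pos"]
        W=T@c["tool_from_camera"]
    else: W=np.linalg.inv(c["view"])
    return dict(img=c["pixels"][:,:,::-1].copy(),f=f,cx=c["cx"],cy=c["cy"],k1=c["k1"],W=W)
def ray(c,u,v):
    K=np.array([[c["f"],0,c["cx"]],[0,c["f"],c["cy"]],[0,0,1.]])
    p=cv2.undistortPoints(np.array([[[u,v]]],float),K,np.array([c["k1"],0,0,0.]))[0,0]
    d=c["W"][:3,:3]@np.array([p[0],-p[1],-1]); return c["W"][:3,3],d/np.linalg.norm(d)
def plane(c,u,v,z):
    o,d=ray(c,u,v); return o+d*(z-o[2])/d[2]
def proj(c,P):
    q=np.linalg.inv(c["W"])@np.append(P,1); x,y=q[0]/-q[2],-q[1]/-q[2]
    k=1+c["k1"]*(x*x+y*y); return np.array([c["cx"]+c["f"]*x*k,c["cy"]+c["f"]*y*k])
def tri(a,b):
    (o1,d1),(o2,d2)=a,b
    A=np.stack([d1,-d2],1); t=np.linalg.lstsq(A,o2-o1,rcond=None)[0]
    p,q=o1+d1*t[0],o2+d2*t[1]; return (p+q)/2,np.linalg.norm(p-q)
E
python3 - <<'E'
from h import *
c=cam("wrist")
for n,p in dict(c1=(262,100),c2=(359,113),b1=(267,113),b2=(349,126),b3=(314,350)).items(): print(n,plane(c,*p,.008).round(4))
print("tube",plane(c,283,209,.186).round(4))
cv2.imwrite("pics/b_w.png",cv2.resize(c["img"][90:420,190:430],None,fx=1.8,fy=1.8,interpolation=cv2.INTER_CUBIC))
for n,(x,y,w,h) in dict(scene=(230,180,160,160),side=(270,180,130,170)).items():
    c=cam(n); cv2.imwrite(f"pics/b_{n}.png",cv2.resize(c["img"][y:y+h,x:x+w],None,fx=3.5,fy=3.5,interpolation=cv2.INTER_CUBIC))
E
```

```text
c1 [0.6173 0.099  0.008 ]
c2 [0.71  0.087 0.008]
b1 [0.6217 0.087  0.008 ]
b2 [0.7007 0.0749 0.008 ]
b3 [ 0.6658 -0.1731  0.008 ]
tube [0.654 0.03  0.186]
```

View pics/b_w.png

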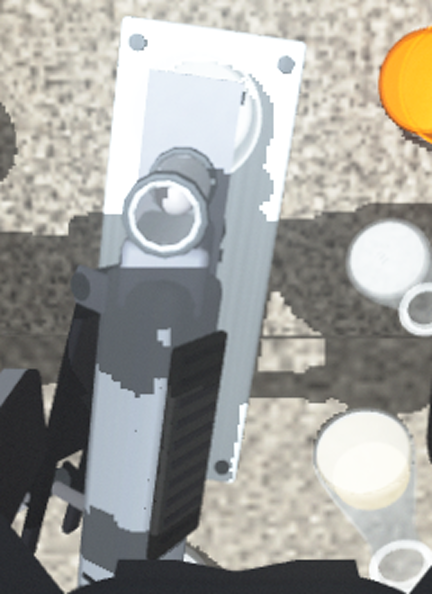

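View pics/b_scene.png

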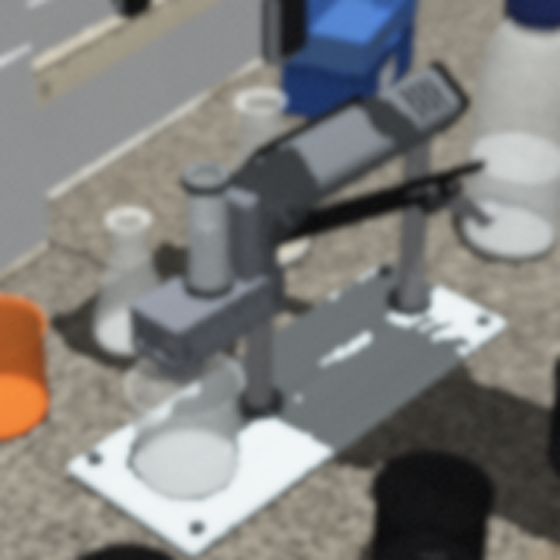

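View pics/b_side.png

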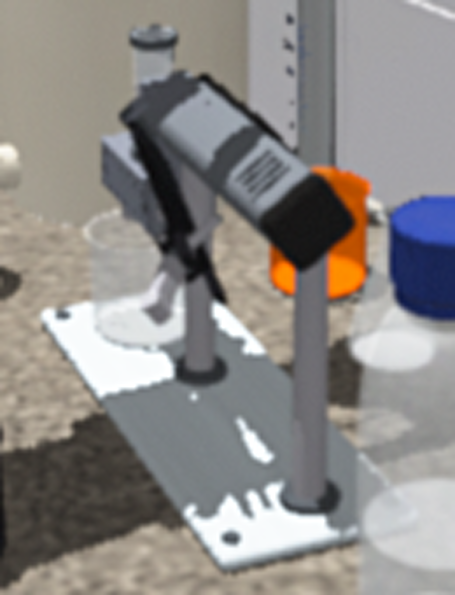

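```bash
cat >> h.py <<'E'
YAW=np.radians(-8.1); ORG=np.array([.642,-.0542,0.])
def setp(yaw,o):
    global YAW,ORG; YAW=yaw;ORG=np.array(o)
def dispM():
    return R.from_euler('z',YAW).as_matrix()
def G():
    Rg=dispM()@R.from_euler('y',-35,degrees=True).as_matrix(); return Rg, ORG+np.array([0,0,.155])
def g2w(p): Rg,o=G(); return o+Rg@(np.array(p)/1000)
def goal(p):
    "mm shift in current tool axes + rotvec to stand TCP at grip-frame p with tool x=gy,y=gx,z=-gz"
    s=read_state(); Rt=R.from_rotvec(s["tcp_rot"]).as_matrix(); Rg,_=G()
    Rd=np.stack([Rg[:,1],Rg[:,0],-Rg[:,2]],1)
    return (Rt.T@(g2w(p)-s["tool_pos"])*1000).round(1), R.from_matrix(Rt.T@Rd).as_rotvec().round(4)
def tcpg():
    s=read_state(); Rg,o=G(); return (Rg.T@(s["tool_pos"]-o)*1000).round(1)
E
python3 - <<'E'
from h import *
c=cam("scene")
for p in [(256.9,310.6),(286,330.3),(368.3,271.4),(340.3,257.4)]: print(plane(c,*p,.008).round(4))
print("tube sc",plane(c,230+206/3.5,180+178/3.5,.186).round(4))
a=ray(c,385,172); print("bottle sc",plane(c,386,172,.2).round(4))
d=cam("side")
for p in [(288,270),(336,333.4)]: print(plane(d,*p,.008).round(4))
print("bottle", plane(d,398,242,.2).round(4), tri(a,ray(d,398,242)))
print("tube sd",plane(d,270+154/3.5,180+35/3.5,.186).round(4))
M=dispM()
for p in [(-40,136-1,8),(40,135,8),(-40,-115,8),(40,-115,8),(0,85,186)]:
    w=ORG+M@(np.array(p)/1000); print(p,w.round(4),proj(c,w).round(1),proj(d,w).round(1))
for p in [(-51,-56,0),(-73,-79,0),(0,-110,0),(0,60,0)]: print(p,g2w(p).round(3),proj(c,g2w(p)).round(),proj(d,g2w(p)).round())
print(goal((-82,-110,40)))
E
```

```text
[0.7017 0.0746 0.008 ]
[0.6225 0.0862 0.008 ]
[ 0.5849 -0.1606  0.008 ]
[ 0.6635 -0.1717  0.008 ]
tube sc [0.6499 0.0338 0.186 ]
bottle sc [ 0.6113 -0.2607  0.2   ]
[0.6222 0.0853 0.008 ]
[ 0.587  -0.1595  0.008 ]
bottle [ 0.6152 -0.2715  0.2   ] (array([ 0.61745874, -0.26761567,  0.19703762]), np.float64(0.0023477380113416557))
tube sd [0.6507 0.0216 0.186 ]
(-40, 135, 8) [0.6214 0.0851 0.008 ] [286.8 330.2] [287.7 270.1]
(40, 135, 8) [0.7006 0.0738 0.008 ] [257.6 310.6] [325.2 263.3]
(-40, -115, 8) [ 0.5862 -0.1624  0.008 ] [368.2 270.8] [336.5 334.4]
(40, -115, 8) [ 0.6654 -0.1737  0.008 ] [340.  256.7] [381.8 323.8]
(0, 85, 186) [0.654 0.03  0.186] [288.3 229.2] [313.4 188.5]
(-51, -56, 0) [ 0.593 -0.104  0.126] [355. 236.] [321. 253.]
(-73, -79, 0) [ 0.572 -0.124  0.113] [369. 240.] [315. 267.]
(0, -110, 0) [ 0.627 -0.163  0.155] [356. 206.] [359. 244.]
(0, 60, 0) [0.65  0.005 0.155] [299. 239.] [319. 209.]
(array([-150.4, -137.6,   90.4]), array([-0.6102, -0.0432,  0.1369]))
```

```bash
sed -i 's/ORG=np.array(\[.642,-.0542,0.\])/ORG=np.array([.6424,-.0537,0.])/' h.py; python3 -c "
from h import *
print(goal((-82,-103,40)),g2w((-82,-103,40)))"
```

```text
(array([-143. , -136.2,   90.4]), array([-0.6102, -0.0432,  0.1369])) [ 0.53867265 -0.14297533  0.14073281]
```

```bash
python3 -m crank '0 -50 0 -0.12 -0.01 0.03 255; -20 -100 0 -0.25 -0.02 0.06 255; -60 -136 0 -0.4 -0.03 0.09 255; -110 -136 20 -0.55 -0.04 0.12 255; -143 -136 50 -0.6102 -0.0432 0.1369 255; -143 -136 90 -0.6102 -0.0432 0.1369 255; -143 -136.2 90.4 -0.6102 -0.0432 0.1369 255; -143 -136.2 90.4 -0.6102 -0.0432 0.1369 255' 30; python3 - <<'E'
from h import *
print(tcpg(),goal((-82,-103,-11)),read_state()["wrist_force"])
for n in ["wrist","side"]:
    cv2.imwrite(f"pics/c_{n}.png",cam(n)["img"])
E
```

```text
time: 1.4
tool_pos: [0.5399, -0.1431, 0.1425]
tcp_rot: [1.983, 1.722, 0.544]
wrist_force: [0.0, -0.1, -0.1]
width: 0.001
[ -80.  -103.    40.7] (array([ 0. , -2.1, 51.7]), array([0.0021, 0.0001, 0.0007])) [ 0.03849685 -0.13844846 -0.12995584]
```

View pics/c_wrist.png

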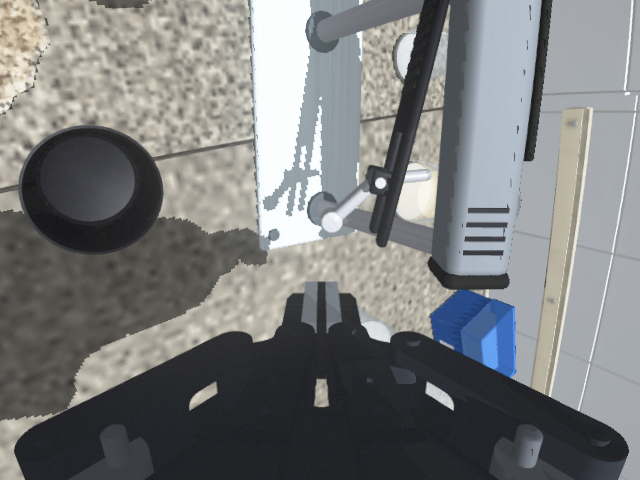

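View pics/c_side.png

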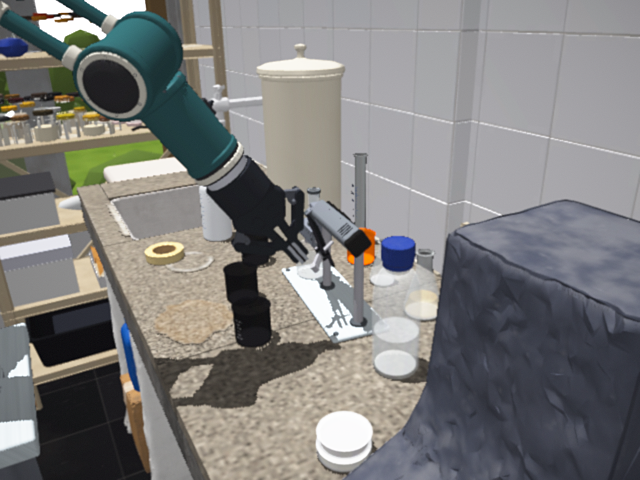

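```bash
python3 - <<'E'
from h import *
c=cam("wrist")
for p in [(-73,-79,0),(-51,-56,0),(-51,-56,6),(-73,-79,6)]: print(proj(c,g2w(p)).round())
Rg,o=G()
for uv in [(331,222),(380,182)]:
    oo,d=ray(c,*uv); a=Rg.T@(oo-o); b=Rg.T@d; print((1000*(a+b*(.006-a[2])/b[2])).round(1))
# fingertip edges at tcp plane
s=read_state(); 
for uv in [(303,283),(340,283),(286,295),(357,295)]:
    oo,d=ray(c,*uv); a=Rg.T@(oo-o); b=Rg.T@d; print((1000*(a+b*(.0407-a[2])/b[2])).round(1))
E
```

```text
[331. 222.]
[375. 178.]
[377. 179.]
[332. 224.]
[-73.3 -77.7   6. ]
[-49.4 -57.5   6. ]
[-86.2 -96.   40.7]
[-70.4 -96.   40.7]
[ -93.6 -101.6   40.7]
[ -62.9 -101.6   40.7]
```

```bash
python3 -m crank '0 0 30 0 0 0 255; 0 0 52 0 0 0 255; 0 0 52 0 0 0 255; 10 0 52 0 0 0 255; 20 0 52 0 0 0 255; 30 0 52 0 0 0 255; 40 0 52 0 0 0 255; 46 0 52 0 0 0 255; 46 0 52 0 0 0 255'; python3 - <<'E'
from h import *
print(tcpg(),read_state()["wrist_force"]@G()[0])
for n in ["wrist"]:
    cv2.imwrite(f"pics/d_{n}.png",cam(n)["img"])
E
```

```text
time: 2.68
tool_pos: [0.5757, -0.1014, 0.1002]
tcp_rot: [1.982, 1.722, 0.545]
wrist_force: [0.3, 0.1, 0.4]
width: 0.002
[-80.  -56.7 -10.8] [0.47990397 0.14822033 0.1224411 ]
```

View pics/d_wrist.png

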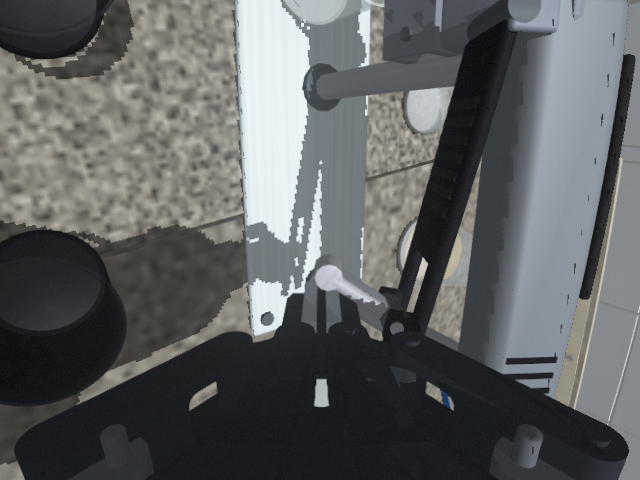

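```bash
cat >> h.py <<'E'
def ontip(c,uv,z=.006):
    Rg,o=G(); oo,d=ray(c,*uv); a=Rg.T@(oo-o); b=Rg.T@d; return (1000*(a+b*(z-a[2])/b[2])).round(1)
def lev(c,uv):
    t=ontip(c,uv); v=t[:2]-np.array([-50.5,-56.5]); return t,np.hypot(*v[:2]),np.arctan2(v[1],-v[0])+.805
E
python3 -m crank '6 0 0 0 0 0 255; 12 0 0 0 0 0 255; 16 0 0 0 0 0 255; 16 0 0 0 0 0 255'; python3 - <<'E'
from h import *
c=cam("wrist")
print(tcpg(),read_state()["wrist_force"]@G()[0])
print([proj(c,g2w(p)).round() for p in [(-73,-33,6),(-51,-56,6)]])
for n in ["wrist"]:
    cv2.imwrite(f"pics/e_{n}.png",c["img"])
E
```

```text
time: 3.22
tool_pos: [0.5755, -0.0918, 0.0983]
tcp_rot: [1.986, 1.715, 0.537]
wrist_force: [-15.7, -40.0, 3.4]
width: -0.004
[-82.3 -47.2 -11.6] [ -7.11470817 -39.28980432   8.92005311]
[array([346., 285.]), array([401., 338.])]
```

View pics/e_wrist.png

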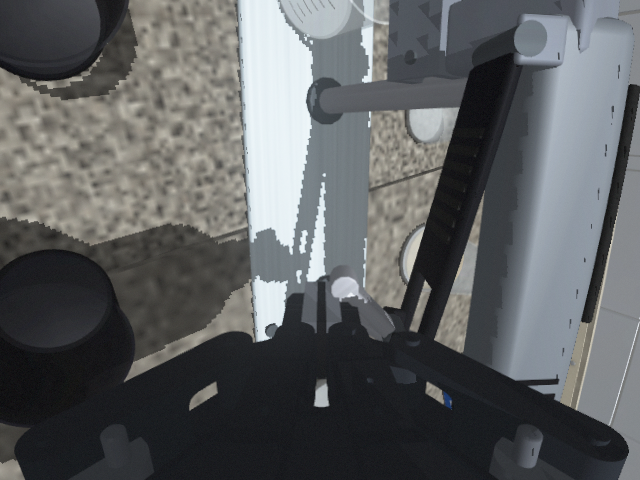

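```bash
python3 -m crank '-6 0 0 0 0 0 255; -12 0 0 0 0 0 255; -14 0 0 0 0 0 255; -14 0 -40 0 0 0 255; -14 0 -80 0 0 0 255; -14 0 -90 0 0 0 200; -14 0 -90 0 0 0 0; -14 0 -90 0 0 0 0'; python3 - <<'E'
from h import *
c=cam("wrist")
print(tcpg(),read_state()["wrist_force"]@G()[0],goal((-2,4,75)),goal((-2,4,-19)))
print([proj(c,g2w(p)).round() for p in [(-73,-33,6),(-51,-56,6)]])
cv2.imwrite(f"pics/f_wrist.png",c["img"])
E
```

```text
time: 4.28
tool_pos: [0.5237, -0.0922, 0.1708]
tcp_rot: [1.986, 1.723, 0.542]
wrist_force: [0.5, -0.1, -0.6]
width: 0.633
[-83.1 -54.8  77. ] [-0.58735171  0.70154475  0.08968834] (array([58.8, 81.1,  1.9]), array([-0.002 , -0.0004,  0.    ])) (array([58.8, 81.3, 95.9]), array([-0.002 , -0.0004,  0.    ]))
[array([338., 213.]), array([372., 250.])]
```

View pics/f_wrist.png

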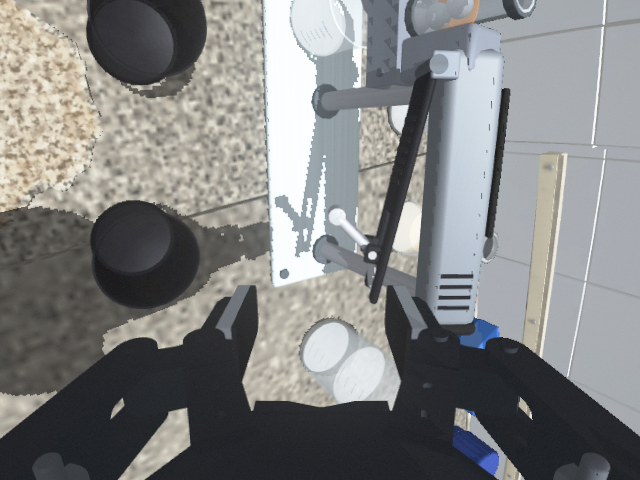

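```bash
python3 -m crank '30 40 0 0 0 0 0; 59 78 0 0 0 0 0; 59 78 2 0 0 0 0; 59 78 40 0 0 0 0; 59 78 75 0 0 0 0; 59 78 75 0 0 0 0' 25; python3 - <<'E'
from h import *
c=cam("wrist")
print(tcpg(),read_state()["wrist_force"]@G()[0],goal((-2,4,-20)))
cv2.imwrite(f"pics/g_wrist.png",c["img"])
E
```

```text
time: 5.08
tool_pos: [0.6351, -0.0493, 0.149]
tcp_rot: [1.992, 1.728, 0.535]
wrist_force: [0.4, 0.5, -0.7]
width: 0.997
[-7.9  3.4  1. ] [-0.24110604  0.63849759 -0.62269699] (array([ 0.6,  6.1, 21. ]), array([-0.0066,  0.0005, -0.0002]))
```

View pics/g_wrist.png

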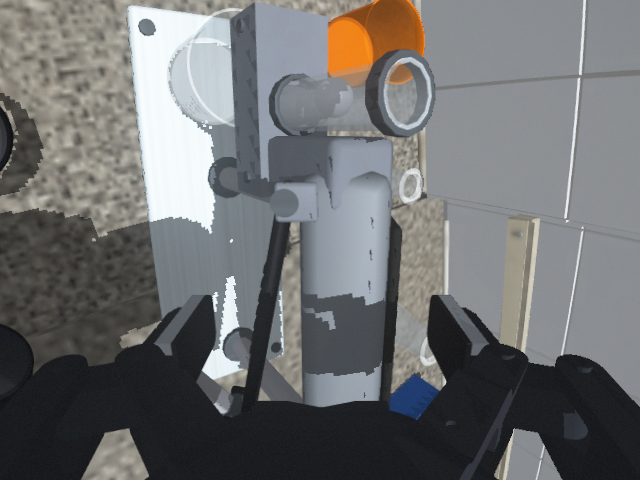

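```bash
python3 -m crank '0 2 12 0 0 0 0; 0 4 20 0 0 0 0; 0 4 20 0 0 0 0; 0 4 20 0 0 0 0'; python3 - <<'E'
from h import *
print(tcpg(),read_state()["wrist_force"]@G()[0],goal((-2,4,-20)))
E
```

```text
time: 5.62
tool_pos: [0.6529, -0.0511, 0.1418]
tcp_rot: [1.984, 1.722, 0.544]
wrist_force: [-0.4, -0.3, -0.2]
width: 1.0
[  0.6   4.  -16.6] [-0.40074182 -0.35416992  0.07854092] (array([-0. , -2.6,  3.4]), array([ 0.001 , -0.    ,  0.0001]))
```

```bash
python3 -m crank '0 -2.5 3 0 0 0 40; 0 -2.5 3 0 0 0 70; 0 -2.5 3 0 0 0 90; 0 -2.5 3 0 0 0 110; 0 -2.5 3 0 0 0 130; 0 -2.5 3 0 0 0 130; 0 -2.5 3 0 0 0 130' 25; python3 - <<'E'
from h import *
print(tcpg(),read_state()["wrist_force"]@G()[0],read_state()["width"]*85)
E
```

```text
time: 6.5
tool_pos: [0.6518, -0.0512, 0.1377]
tcp_rot: [1.984, 1.723, 0.542]
wrist_force: [-5.6, -0.3, 5.9]
width: 0.529
[ -2.6   3.8 -19.3] [-1.09760208 -1.0615609   8.01905896] 44.9700415737283
```

```bash
python3 -m crank '0 0 0 0 0 0 150; 0 0 0 0 0 0 150; 0 0 0 0 0 0 150' 30; python3 - <<'E'
from h import *
print(tcpg(),read_state()["wrist_force"]@G()[0],read_state()["width"]*85)
c=cam("wrist"); cv2.imwrite("pics/i_wrist.png",c["img"])
c=cam("scene"); cv2.imwrite("pics/i_scene.png",cv2.resize(c["img"][180:340,230:390],None,fx=3.5,fy=3.5,interpolation=cv2.INTER_CUBIC))
E
```

```text
time: 6.88
tool_pos: [0.6518, -0.0512, 0.1377]
tcp_rot: [1.984, 1.723, 0.542]
wrist_force: [-7.6, -0.4, 5.7]
width: 0.525
[ -2.6   3.8 -19.3] [-2.84710795 -1.46394949  9.01200314] 44.58922278345068
```

View pics/i_wrist.png

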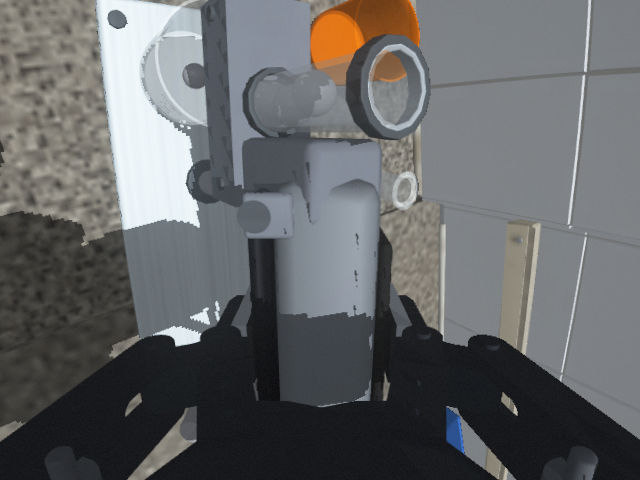

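View pics/i_scene.png

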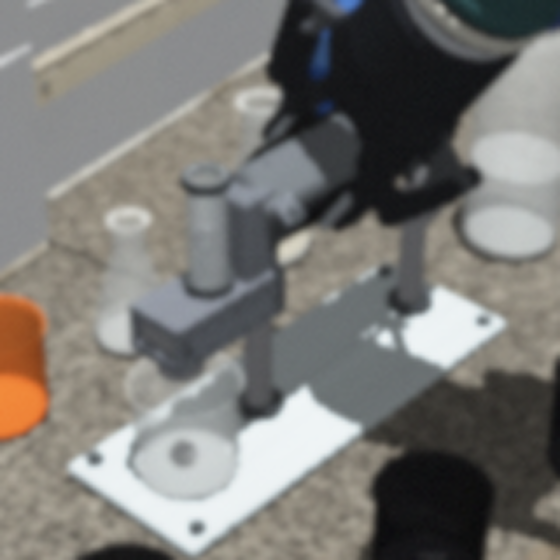

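Ball 0 is visible in the beaker, at (195,75) in the wrist picture. The paddle is flush with the grip. Next I let it out.

```bash
python3 -m crank '0 0 0 0 0 0 100; 0 0 0 0 0 0 50; 0 0 0 0 0 0 0; 0 0 0 0 0 0 0; 0 0 0 0 0 0 0; 0 0 0 0 0 0 0; 0 0 0 0 0 0 0; 0 0 0 0 0 0 0' 25; python3 - <<'E'
from h import *
print(tcpg(),read_state()["wrist_force"]@G()[0],read_state()["width"]*85)
c=cam("wrist"); cv2.imwrite("pics/j_wrist.png",c["img"])
E
```

```text
time: 7.98
tool_pos: [0.6524, -0.0511, 0.1374]
tcp_rot: [1.984, 1.722, 0.543]
wrist_force: [-0.7, 0.5, -0.7]
width: 0.998
[ -2.3   4.  -19.9] [-1.05229723  0.43625172 -0.16445054] 84.80236784273507
```

View pics/j_wrist.png

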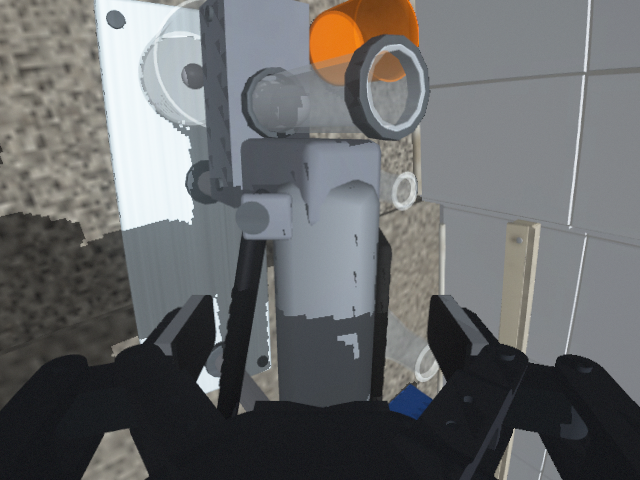

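The paddle is out, the fingers are clear of it, and the stack in the tube has dropped one ball. Second stroke.

```bash
python3 -m crank '0 0 0 0 0 0 40; 0 0 0 0 0 0 70; 0 0 0 0 0 0 90; 0 0 0 0 0 0 110; 0 0 0 0 0 0 130; 0 0 0 0 0 0 150; 0 0 0 0 0 0 150; 0 0 0 0 0 0 150; 0 0 0 0 0 0 150; 0 0 0 0 0 0 150' 28; python3 - <<'E'
from h import *
print(tcpg(),read_state()["wrist_force"]@G()[0],read_state()["width"]*85)
c=cam("wrist"); cv2.imwrite("pics/k_wrist.png",c["img"])
E
```

```text
time: 9.28
tool_pos: [0.6519, -0.0512, 0.1376]
tcp_rot: [1.984, 1.723, 0.542]
wrist_force: [-5.8, -0.1, 5.8]
width: 0.528
[ -2.6   3.8 -19.4] [-1.38322148 -0.91294751  8.08899449] 44.88822144274589
```

View pics/k_wrist.png

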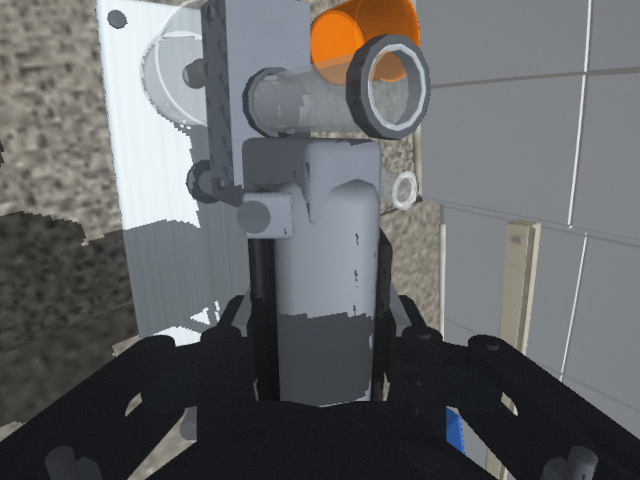

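Squeezed home; one ball shows at (195,73) and the second may be hidden by the head. I release and check from the scene camera.

```bash
python3 -m crank '0 0 0 0 0 0 100; 0 0 0 0 0 0 50; 0 0 0 0 0 0 0; 0 0 0 0 0 0 0; 0 0 0 0 0 0 0; 0 0 0 0 0 0 0; 0 0 0 0 0 0 0; 0 0 0 0 0 0 0' 25; python3 - <<'E'
from h import *
print(tcpg(),read_state()["wrist_force"]@G()[0],read_state()["width"]*85)
c=cam("scene"); cv2.imwrite("pics/l_scene.png",cv2.resize(c["img"][220:340,240:330],None,fx=5,fy=5,interpolation=cv2.INTER_CUBIC))
c=cam("wrist"); cv2.imwrite("pics/l_wrist.png",c["img"])
E
```

```text
time: 10.32
tool_pos: [0.6524, -0.0511, 0.1374]
tcp_rot: [1.984, 1.722, 0.543]
wrist_force: [0.2, 0.4, -0.2]
width: 1.002
[ -2.3   4.  -19.9] [-0.00202324  0.42839589 -0.18802225] 85.20692430896584
```

View pics/l_scene.png

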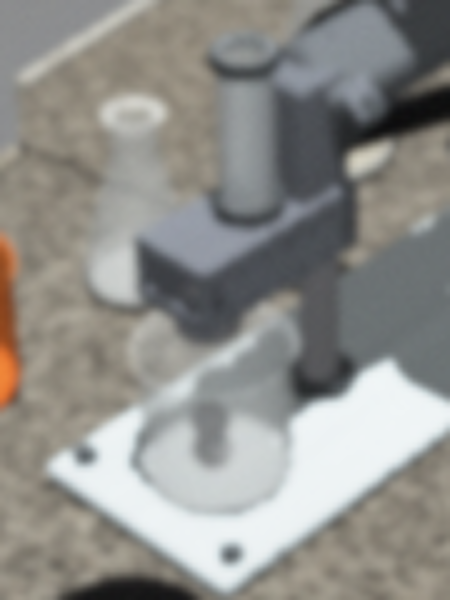

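View pics/l_wrist.png

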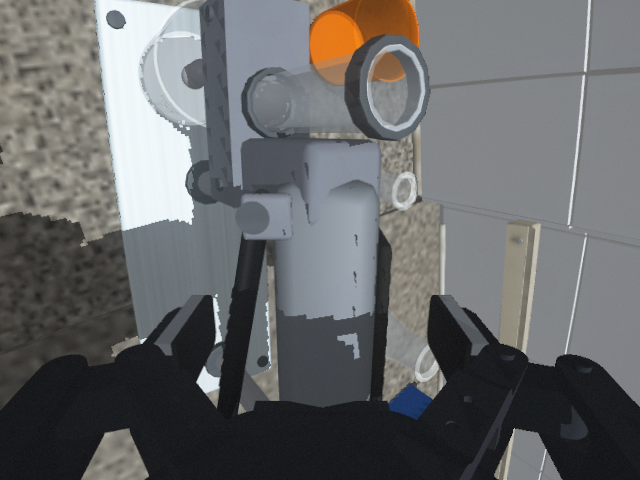

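```bash
python3 -m crank '0 -2 -30 0 0 0 0; 0 -2 -70 0 0 0 0; 0 -2 -95 0 0 0 0; -3 -40 -95 0 0 0 200; -7 -78 -95 0 0 0 255; -7 -78 -95 0 0 0 255; -7 -78 -95 0 0 0 255; -7 -78 -95 0 0 0 255'; python3 - <<'E'
from h import *
print(tcpg(),goal((-80,-3,-11)),read_state()["width"])
c=cam("wrist"); cv2.imwrite("pics/m_wrist.png",c["img"]); print([proj(c,g2w(p)).round() for p in [(-73,-33,6),(-51,-56,6)]])
E
```

```text
time: 11.42
tool_pos: [0.5361, -0.0415, 0.1724]
tcp_rot: [1.982, 1.72, 0.546]
wrist_force: [-0.2, -0.1, -0.0]
width: 0.002
[-77.7  -2.9  75.6] (array([-0.1, -2.6, 86.6]), array([ 0.0034, -0.0001,  0.0001])) 0.002132677033688498
[array([328., 293.]), array([361., 325.])]
```

View pics/m_wrist.png

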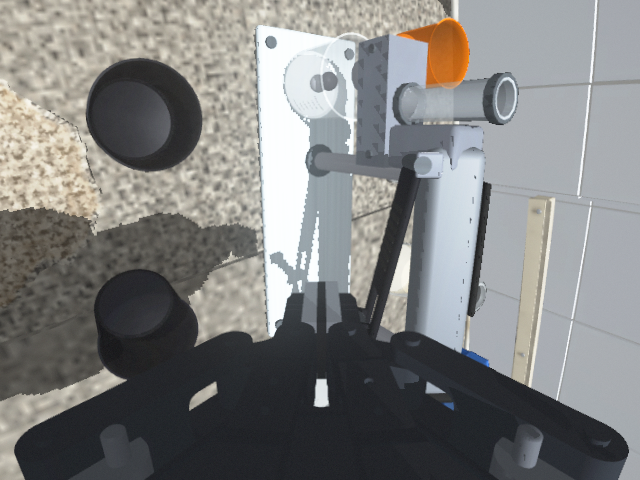

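Two balls are clearly in the beaker, at (317,83) and (331,79). Now the lever goes back.

```bash
python3 -m crank '0 -3 40 0 0 0 255; 0 -3 86 0 0 0 255; 0 -3 86 0 0 0 255; -12 -3 86 0 0 0 255; -24 -3 86 0 0 0 255; -36 -3 86 0 0 0 255; -46 -3 86 0 0 0 255; -54 -3 86 0 0 0 255; -58 -3 86 0 0 0 255; -58 -3 86 0 0 0 255'; python3 - <<'E'
from h import *
print(tcpg(),read_state()["wrist_force"]@G()[0])
E
```

```text
time: 12.72
tool_pos: [0.5723, -0.1055, 0.0988]
tcp_rot: [1.985, 1.722, 0.544]
wrist_force: [-3.9, -0.5, -1.9]
width: -0.001
[-83.1 -61.2 -10.4] [-4.18877811 -1.0688515   0.65282648]
```

```bash
python3 -m crank '-3 0 0 0 0 0 255; -6 0 0 0 0 0 255; -6 0 0 0 0 0 255'; python3 - <<'E'
from h import *
print(tcpg(),read_state()["wrist_force"]@G()[0])
c=cam("side"); cv2.imwrite("pics/n_side.png",cv2.resize(c["img"][180:350,230:400],None,fx=3.5,fy=3.5,interpolation=cv2.INTER_CUBIC))
E
```

```text
time: 13.1
tool_pos: [0.5727, -0.1111, 0.0993]
tcp_rot: [1.983, 1.722, 0.545]
wrist_force: [-1.1, 4.7, -0.7]
width: 0.0
[-81.8 -66.6 -10.7] [-1.89664293  4.53205703  0.43252113]
```

View pics/n_side.png

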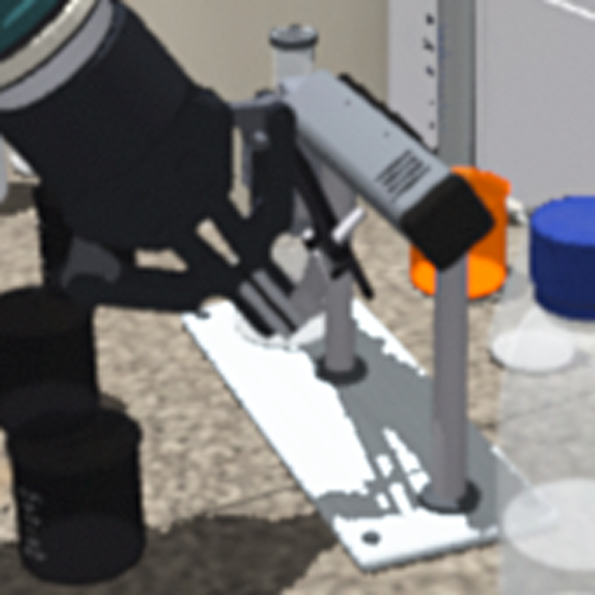

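```bash
python3 -m crank '-2 0 0 0 0 0 255; -4 0 0 0 0 0 255; -4 0 0 0 0 0 255'; python3 - <<'E'
from h import *
print(tcpg(),read_state()["wrist_force"]@G()[0])
E
python3 -m crank '4 0 0 0 0 0 255; 10 0 0 0 0 0 255; 12 0 0 0 0 0 255; 12 0 -40 0 0 0 255; 12 0 -80 0 0 0 255; -20 0 -120 0 0 0 255;-40 0 -120 0 0 0 255;-40 0 -120 0 0 0 255'; python3 - <<'E'
from h import *
print(tcpg(),read_state()["wrist_force"]@G()[0])
c=cam("wrist"); cv2.imwrite("pics/o_wrist.png",c["img"]); print([proj(c,g2w(p)).round() for p in [(-73,-79,6),(-51,-56,6)]])
E
```

```text
time: 13.52
tool_pos: [0.5737, -0.1128, 0.1005]
tcp_rot: [1.981, 1.724, 0.549]
wrist_force: [9.4, 19.4, -0.1]
width: -0.003
[-80.1 -68.1 -10.4] [ 5.30052138 20.56621065 -3.8170222 ]
time: 14.52
tool_pos: [0.4979, -0.1472, 0.1986]
tcp_rot: [1.984, 1.716, 0.544]
wrist_force: [0.0, 0.4, -1.0]
width: 0.003
[ -81.4 -113.   110.2] [-0.58164149  0.43719334 -0.77851475]
[array([333., 185.]), array([366., 150.])]
```

View pics/o_wrist.png

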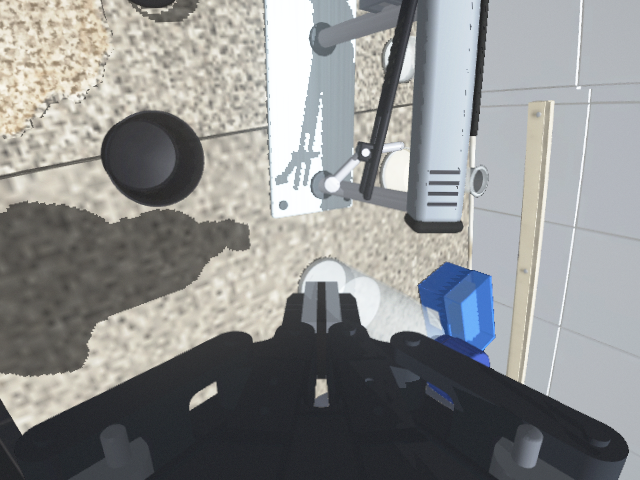

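The lever tip is at (332,185) against (333,185) predicted for locked. Last check before handing in.

```bash
python3 - <<'E'
from h import *
c=cam("scene"); cv2.imwrite("pics/p_scene.png",cv2.resize(c["img"][180:340,230:390],None,fx=3.5,fy=3.5,interpolation=cv2.INTER_CUBIC))
E
```

```text
(no output)
```

View pics/p_scene.png

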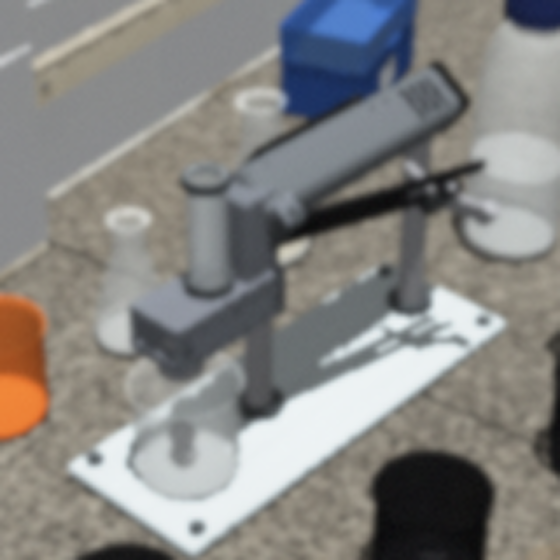

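The two balls sit in the beaker at crop position (183,440). The glassware, bottle, paddle and lever look the same as in the starting picture.

```bash
python3 -c "
from workcell import job
print(job.finish_job())"
```

```text
the job is handed in; nothing more can be done
None
```

I flipped the lever forward, squeezed the paddle home and let it fully out twice with a 25–30 N grip, and flipped the lever back to locked. I handed the job in after about 14.6 s of the 54 s allowed.

**Balls:** the last pictures show two balls in the beaker. After the first stroke the stack in the tube was seen one ball lower; I did not count the two remaining balls directly.

**Squeezes:** the opening was 44.6–45 mm on both, against 46 mm nominal. The small sideways wrist force suggests a finger was bearing on the back strip, though I could not measure that contact itself.

**Lever and paddle:** the lever tip was within 1 pixel of where it should be when locked, and the paddle looks fully out.

**Surroundings:** the beaker, flasks and bottle look where they were at the start, judged by eye from the scene camera. The arm is clear of everything.

**Forces:** the highest wrist force I read was about 43 N, from pressing the lever against its forward stop. That push was firmer than I meant, but well under the limits. Setting the lever back read about 22 N. I read forces only between moves, so a brief peak could have been higher.

No check failed, and the hand-in gave no verdict.

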